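Fit the idler and hold the belt tensioner back on a serology card rotator

TASK

The card rotator is open for a new drive belt: take the idler pulley out of the steel tray, seat it fully home on the bare stub of the tensioner arm and let go of it. Then push the arm back past the last click of its ratchet, but not hard against its end stop, and finish while still holding it there with the fingers, clear of the pawl, so that I can slip the belt on. Leave the other things on the bench, on the deck and in the tray alone.

Things in the scene. Friction and masses are not known exactly. Their poses are not given: they have to be found in the camera images.
- rotator: Card rotator without its platform, fixed: white case 270 (x) x 340 (y) mm, flat deck 88 mm above the bench, two black knobs on its -x side. Origin on the bench under the deck's middle. On deck (x, y in mm): 100 mm driven pulley (50, 100), 38 high with its crank pin; motor pulley (60, -80), 36 high; four platform bearings (+-110, +-145), 22 high; tensioner pivot (-20, -85), hub 31 high.
- tensioner (a joint): Angle of the sprung steel tensioner arm, a flat bell crank on a vertical pivot: 0 at rest, growing anticlockwise seen from above as the tab is pushed back. Its spring pulls to 0 (at the tab 2.6 N at rest, 7 N at the last click). Its toothed quadrant clicks past a pawl at 0.14, 0.28 and 0.42 rad (last click); let go, it springs back to rest on the pawl about 0.02 rad below the click. End stop at 0.68 rad.
- pivot (a point): Axis of the tensioner arm, at the height of the arm's upper face (16 mm above the deck).
- stub (a point): Foot of the bare upright steel stub at the end of the arm's idler leg, 89.5 mm from the pivot: 8.5 mm diameter, 25 mm tall, its top 7 mm tapering to 3 mm. The point lies on the stub's axis at the shoulder where the seated idler's underside rests, 18 mm above the deck. Turns with the arm.
- thumb_tab (a point): Middle of the upper edge of the grey upright thumb tab at the end of the arm's handle leg, 95 mm from the pivot, 46 mm above the deck: 22 mm long along the leg, 9 mm thick, 30 mm tall above the leg. Made for pushing the arm back: square to the leg, anticlockwise about the pivot seen from above; turns with the arm: 40 mm of travel to the last click, 65 mm to the end stop.
- pawl (a joint): Travel (m) of the small sprung pawl slider beside the quadrant: 0 when dropped in, about 0.004 on the crest of a tooth. It moves by itself.
- tray: Shallow stainless instrument tray 250 (x) x 120 (y) x 11 mm, walls and floor 3 mm, fixed. Origin under its centre. Three metal parts stand in a row along its x axis, about 75 mm apart, in any order.
- idler: The idler pulley: smooth plain aluminium roller 32 mm in diameter and 20 mm tall with an 11 mm hole through it, standing upright in the tray, 40 g. Origin at the centre of its underside, z up along the hole: keep it upright, the same way up as it stands.
- motor_pulley: Spare motor pulley in the tray: small stepped metal pulley, 22 mm in diameter, 26 mm tall with a thin neck. Leave alone. Origin at the centre of its underside.
- bearing_ring: Bearing ring in the tray: flat steel ring 44 mm in diameter, 9 mm tall, 30 mm hole. Leave alone. Origin at the centre of its underside.
- tip_box: Pipette tip box, white with yellow tips, 120 x 85 x 67 mm. Origin under its centre.
- platform_nut: Knurled steel nut of the platform left standing on the free front left part of the deck, 20 mm in diameter, 16 mm tall. Leave alone. Origin at the centre of its underside.
- tube_rack: White foam rack 160 x 70 x 28 mm with three capped tubes standing up to 96 mm. Origin under its centre.
- reagent_vial: Small reagent vial, 24 mm diameter, 45 mm tall. Origin under its centre.
- screwdriver: Screwdriver lying on the rotator's platform, which lies to the right on the bench; 160 mm long. Origin on its underside.
Mind the look-alikes: they are no part of the job. What is shaped like the idler but green or turquoise is not meant.

How it is judged:
On the way, in this order (a step that is already met when the one before it is completed fails the run):
1. the idler sits fully home on the stub, let go, the arm still at rest (distance between idler and stub below 0.004 m and angle between idler's own z axis and vertical below 0.12 rad and contact force between the fingers and idler below 0.1 N and value of joint tensioner below 0.1 rad), for 0.3 s.
2. the arm has been pushed past the last click and the pawl has dropped in (value of joint tensioner above 0.43 rad and value of joint pawl below 0.0015 m), for 0.2 s.
At the end, for the whole second after the job is handed in: The tensioner stands still between 0.435 and 0.66 rad, the fingers bearing on it with more than 3 N and the pawl with less than 1 N; the idler is upright on the stub, its underside within 4 mm of the shoulder point (value of joint tensioner between 0.435 and 0.66 rad and contact force between the fingers and tensioner above 3 N and contact force between pawl and tensioner below 1 N and velocity of joint tensioner between -0.1 and 0.1 rad/s and distance between idler and stub below 0.004 m and angle between idler's own z axis and vertical below 0.12 rad); the arm keeps its last pose, push and grip.
It fails at once if another part in the tray was moved by more than 30 mm (distance of any of motor_pulley, bearing_ring from where it was at the start of the episode above 0.03 m).
It fails at once if something else on the bench or the deck was moved by more than 30 mm (distance of any of tip_box, platform_nut, tube_rack, reagent_vial, screwdriver from where it was at the start of the episode above 0.03 m).
It also fails if it takes over 54 s, if anything falls off the work surface, if the arm or the gripper's body presses on something with over 40 N, if the wrist force passes 120 N, or if a joint passes its speed limit or range.

ROBOT

A 6-joint arm with a two-finger parallel gripper is mounted at the origin on the work surface. World frame = base frame: x ahead of the robot, y to its left, z up, the work surface at z = 0. Lengths are in m, angles in rad, forces in N, time in s.
With the tool pointing down it reaches from about 0.325 to 0.9 m from the base axis. Payload 3.5 kg.
Tool frame: the origin (TCP) lies midway between the tips of the shut fingers; the grasp point (between the pads) lies 19 mm behind it; z points along the fingers, y is the direction in which the jaws open and shut (so a half turn about z gives the same grasp; the last joint's range is limited). The gripper opens to 85 mm and grips with 20 to 120 N. Pads are 22 mm wide; open, the fingers measure 114 mm over their backs; the gripper's body (76 mm by 85 mm) begins 54 mm behind the grasp point. The pads swing forward as they close: fully open they stand 13 mm farther back than shut.
Start: joints at [1.186, 0.276, -0.026, 1.268, 0, 1.467], TCP at [0.174, 0.6, 0.231] pointing down, gripper open.
Joint ranges: [-3.12, 3.12], [-0.85, 1.88], [-1.08, 1.24], [-1.95, 2.15], [-1.57, 1.53], [-3.14, 3.14]. Speed limits (rad/s): [2.57, 2.57, 3.14, 3.14, 3.14, 3.14].

INTERFACE

Orientations are given as a rotation vector (axis times angle).
In Python, from station import telemetry, imaging, workorder gives the robot as it stands. The module is installed in compiled form; this text tells all that it offers.
- The arm moves only by the shell command python3 -m handwheel 'ROWS' [OPENING] [FORCE]. ROWS is JSON, a list of rows, each a list of 2 entries, a list of its own where there are three numbers: the shift along the world's x, y, z in units of 25 mm (1.0 is 25 mm), then the turn, a rotation vector about the world's x, y, z in degrees. A call has 1 to 10 rows; each row shifts and turns the commanded pose from where the row before left it; what a row does not reach is not made up. A row lasts 1/10 s, in which the tool goes at most 50 mm and 8.59 degrees, less where a joint would pass 70% of its speed; a pose out of reach is approached as far as the arm can. A call is refused whole if a number of a shift passes 1 or a number of a turn 8.59, either way. A call with a gripper value outside its range is refused whole. OPENING is the finger opening in mm, from 0 to 85.4, set as the call begins (- or left out, the last holds). The fingers move at their own pace and stop on an object; FORCE is the grip in N (left out, the last holds). Time passes only in rows, so rows that do not move let the fingers close. It gives the time, the measured TCP pose, the force and the opening at its end, in the units of the state.
- telemetry.get_obs(): the state, without advancing time (a new reading comes with each control period).
- imaging.capture(name): name is "scene" or "top"; returns a dict with "frame" (480x640x3 uint8, red, green, blue), "K" (3x3 intrinsics, pixels), "k1" (the pictures are not rectified: a ray, as slopes to the right and down, at radius r is drawn at 1 + k1 r^2 times it, then the intrinsics apply), "R" (3x3) and "t" (3): a world point X has camera coordinates R X + t. Camera axes: x right, y down, z forward; pixel columns grow to the right and rows downward; lengths in m; the calibration is good to about 2 mm. A picture is of the moment at which its call begins. There is no depth.
- workorder.finish_job(): hands the job in, once; it reports no verdict.
The state is a dict: "time_s": time; "joint_positions": joint angles; "joint_vel": joint speeds; "joint_efforts": joint torques, N m; "ee_pos": TCP position; "tcp_rot": TCP orientation; "contact_force": force on the tool from outside, world axes, zero at the start; "ft_torque": the same for the moment, N m; "opening": finger opening in m.
Only numpy, scipy, OpenCV 4.12 (cv2) and the standard library are available. Lean on these libraries where they do the work, as an engineer would, in place of code of your own. Each camera call takes 0.05 s, during which the arm holds its last target. There are 200 camera calls.

## Working session

There is one attempt and no reset: what is moved stays moved. The work goes in short steps, Python scripts to look and compute and a shell command to move; the robot and the scene stay as the last step left them, time stands still between calls to the robot, and variables do not carry over. Pictures are saved under pics/ and viewed, about 8 in all and at most 12, crops included, and the job is handed in when it is done.

```bash
mkdir -p pics; cat > h.py <<'E'
import numpy as np, cv2
from station import telemetry, imaging, workorder
def cap(n,f=None):
    c=imaging.capture(n)
    if f: cv2.imwrite(f,c["frame"][:,:,::-1])
    np.savez(f"{n}.npz",**{k:np.array(v) for k,v in c.items()})
    return c
def load(n): return dict(np.load(f"{n}.npz"))
def ray(c,u,v):
    K=np.array(c["K"]);k=float(c["k1"])
    d=np.array([(u-K[0,2])/K[0,0],(v-K[1,2])/K[1,1]]);p=d.copy()
    for _ in range(30): p=d/(1+k*(p@p))
    R=np.array(c["R"]);t=np.array(c["t"])
    return -R.T@t, R.T@np.array([p[0],p[1],1])
def onz(c,u,v,z):
    o,d=ray(c,u,v); return o+d*(z-o[2])/d[2]
def tri(c1,p1,c2,p2):
    o1,d1=ray(c1,*p1);o2,d2=ray(c2,*p2)
    s=np.linalg.lstsq(np.c_[d1,-d2],o2-o1,rcond=None)[0]
    a=o1+s[0]*d1;b=o2+s[1]*d2
    return (a+b)/2,np.linalg.norm(a-b)
def proj(c,X):
    q=np.array(c["R"])@np.array(X)+np.array(c["t"]);p=q[:2]/q[2];p=p*(1+float(c["k1"])*(p@p));K=np.array(c["K"])
    return np.array([K[0,0]*p[0]+K[0,2],K[1,1]*p[1]+K[1,2]])
E
python3 - <<'E'
from h import *
for n in("top","scene"):
    c=cap(n,f"pics/{n}0.png"); print(n,c["K"],c["k1"],-np.array(c["R"]).T@c["t"],np.array(c["R"]).round(2))
print(telemetry.get_obs())
E
```

```text
top [[613.12831899   0.         316.02291619]
 [  0.         613.12831899 248.83245713]
 [  0.           0.           1.        ]] -0.1531092831129669 [ 0.41215813 -0.11919935  1.59165991] [[ 0.   -1.   -0.01]
 [-1.   -0.   -0.06]
 [ 0.06  0.01 -1.  ]]
scene [[623.17582196   0.         311.87382577]
 [  0.         623.17582196 241.20281934]
 [  0.           0.           1.        ]] 0.0029111451150452025 [1.00772507 0.89254143 0.98652506] [[-0.88  0.48 -0.02]
 [ 0.31  0.53 -0.79]
 [-0.37 -0.7  -0.61]]
{'time_s': 0.1, 'joint_positions': array([ 1.18562520e+00,  2.77083122e-01, -2.77087233e-02,  1.26801844e+00,
       -1.94506855e-05,  1.46739391e+00]), 'joint_vel': array([-0.00101371, -0.00191964,  0.00374317,  0.00113361,  0.00034123,
        0.00116253]), 'joint_efforts': array([ 4.41478496e-04, -4.46708822e+01,  2.96128517e+01,  8.44584312e-03,
       -7.43619489e-05,  8.25535352e-06]), 'ee_pos': array([0.17353864, 0.59970158, 0.23027176]), 'tcp_rot': array([-4.41072560e-01, -3.11000131e+00,  3.07652407e-03]), 'contact_force': array([-0.06745955, -0.64420285,  0.26250699]), 'ft_torque': array([-0.01327596, -0.03745517, -0.03466855]), 'opening': 0.0855672992334926}
```

View pics/top0.png

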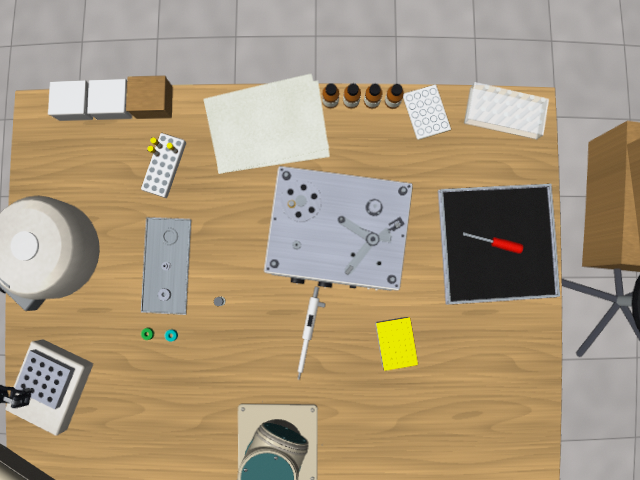

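View pics/scene0.png

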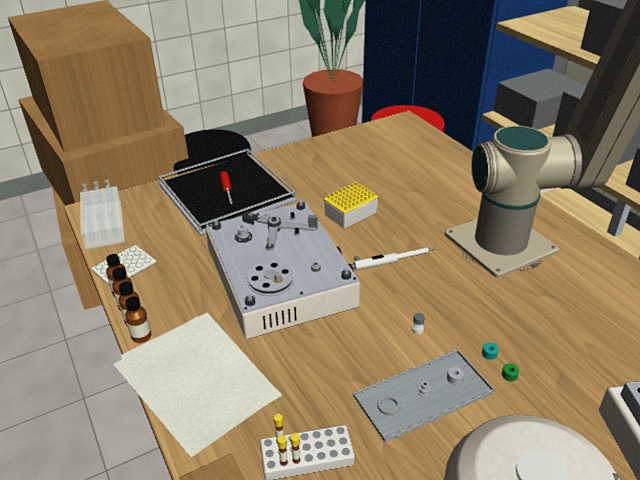

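The top view has the tray at about (167,265), with the ring (170,236), stepped pulley (166,266) and roller (165,294). The green and turquoise look-alikes are at (147,334) and (171,335). The tensioner pivot is near (372,239). I'll enlarge these areas.

```bash
python3 - <<'E'
from h import *
t=load("top")["frame"];s=load("scene")["frame"]
def cr(f,x,y,w,h): return cv2.resize(f[y:y+h,x:x+w],(400,300),interpolation=cv2.INTER_CUBIC)
o=np.vstack([np.hstack([cr(t,325,190,100,75+15)[:300],cr(s,230,190,100,75)]),np.hstack([cr(t,115,225,120,90),cr(s,370,345,120,90)])])
cv2.imwrite("pics/c1.png",o[:,:,::-1])
E
```

```text
(no output)
```

View pics/c1.png

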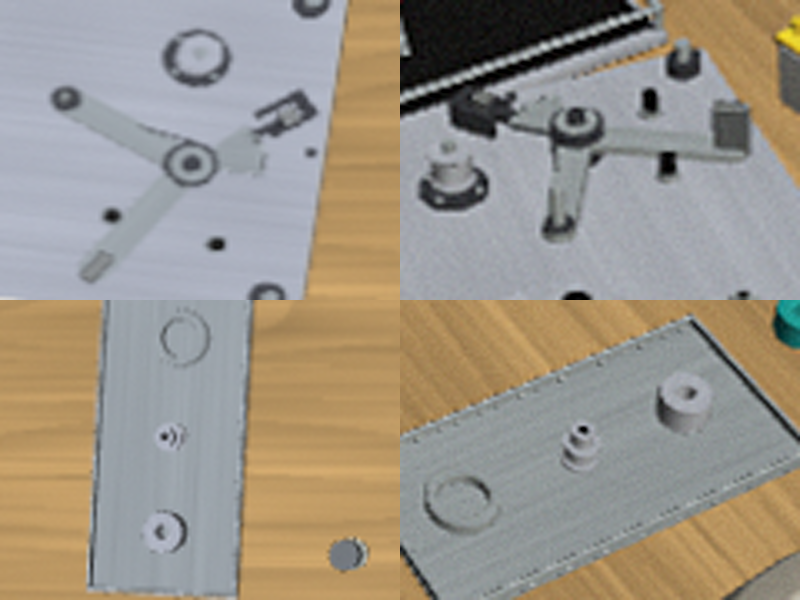

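In the enlarged crop, the plain aluminium roller with the hole is the end part of the tray, at top (163.6,294.6) and scene (455,373). It's the only one that fits the idler: the others are the stepped pulley, the flat ring and the coloured look-alikes. The stub foot is at top (341.5,219), the pivot at (372.5,239) and the tab at (349,270).

```bash
python3 - <<'E'
from h import *
from scipy.optimize import least_squares
t=load("top");s=load("scene")
g=cv2.cvtColor(t["frame"],cv2.COLOR_RGB2GRAY)
def dark(u,v,r=7,th=110):
    p=g[v-r:v+r+1,u-r:u+r+1].astype(float);w=np.clip(th-p,0,None)
    yy,xx=np.mgrid[-r:r+1,-r:r+1];return u+(w*xx).sum()/w.sum(),v+(w*yy).sum()/w.sum()
B=[((110,145),dark(286,175)),((110,-145),dark(406,190)),((-110,145),dark(274,292)),((-110,-145),dark(392,280))]
P=[(b,onz(t,*q,.105)[:2]) for b,q in B]
f=lambda x:np.concatenate([x[:2]+np.array([[np.cos(x[2]),-np.sin(x[2])],[np.sin(x[2]),np.cos(x[2])]])@np.array(b)/1e3-p for b,p in P])
r=least_squares(f,[.45,-.2,0]);print("rot",r.x.round(4),(r.fun*1e3).round(1),[q for _,q in B])
x=r.x;Rm=np.array([[np.cos(x[2]),-np.sin(x[2])],[np.sin(x[2]),np.cos(x[2])]])
pv=x[:2]+Rm@[-.02,-.085];print("pivot model",pv,"px",onz(t,372.5,238.9,.119),tri(t,(372.5,238.9),s,(273.75,219.5)))
print("stub foot z106",onz(t,341.5,219.1,.108), np.linalg.norm(onz(t,341.5,219.1,.106)[:2]-pv))
print("tab top",onz(t,349.2,269.8,.134),np.linalg.norm(onz(t,349.2,269.8,.134)[:2]-pv))
print("idler top", onz(t,163.6,294.6,.023),tri(t,(163.6,294.6),s,(455.8,371.4)))
print("scene idler top plane",onz(s,455.8,371.4,.023))
o=np.hstack([cv2.resize(t["frame"][200:235,325:360],(400,400),interpolation=cv2.INTER_CUBIC),cv2.resize(s["frame"][225:260,250:285],(400,400),interpolation=cv2.INTER_CUBIC)])
o2=np.hstack([cv2.resize(t["frame"][280:310,149:179],(400,200),interpolation=cv2.INTER_CUBIC)*0+cv2.resize(t["frame"][280:310,149:179],(400,200),interpolation=cv2.INTER_CUBIC),cv2.resize(s["frame"][358:388,425:485],(400,200),interpolation=cv2.INTER_CUBIC)])
cv2.imwrite("pics/c2.png",np.vstack([o,o2])[:,:,::-1])
E
```

```text
<stdin>:7: RuntimeWarning: invalid value encountered in scalar divide
Traceback (most recent call last):
ValueError: Residuals are not finite in the initial point.
```

```bash
cat > m.py <<'E'
from h import *
from scipy.optimize import least_squares
t=load("top");s=load("scene")
g=cv2.cvtColor(t["frame"],cv2.COLOR_RGB2GRAY)
def dark(u,v,r=6,th=125):
    p=g[v-r:v+r+1,u-r:u+r+1].astype(float);w=np.clip(th-p,0,None)
    yy,xx=np.mgrid[-r:r+1,-r:r+1];return u+(w*xx).sum()/w.sum(),v+(w*yy).sum()/w.sum()
B=[((110,145),dark(286,175)),((110,-145),dark(403,191)),((-110,145),dark(278,268)),((-110,-145),dark(392,279))]
P=[(b,onz(t,*q,.105)[:2]) for b,q in B]
f=lambda x:np.concatenate([x[:2]+np.array([[np.cos(x[2]),-np.sin(x[2])],[np.sin(x[2]),np.cos(x[2])]])@np.array(b)/1e3-p for b,p in P])
r=least_squares(f,[.45,-.2,0]);print("rot",r.x.round(4),(r.fun*1e3).round(1),np.round([q for _,q in B],1))
x=r.x;Rm=np.array([[np.cos(x[2]),-np.sin(x[2])],[np.sin(x[2]),np.cos(x[2])]])
pv=x[:2]+Rm@[-.02,-.085];print("pivot model",pv,"px",onz(t,372.5,238.9,.119),tri(t,(372.5,238.9),s,(273.75,219.5)))
print("stub foot z106",onz(t,341.5,219.1,.108), np.linalg.norm(onz(t,341.5,219.1,.106)[:2]-pv))
print("tab top",onz(t,349.2,269.8,.134),np.linalg.norm(onz(t,349.2,269.8,.134)[:2]-pv))
print("idler top", onz(t,163.6,294.6,.023),tri(t,(163.6,294.6),s,(455.8,371.4)))
print("scene idler top plane",onz(s,455.8,371.4,.023))
Z=lambda c,x,y,w,h,W,H:cv2.resize(c["frame"][y:y+h,x:x+w],(W,H),interpolation=cv2.INTER_CUBIC)
o=np.hstack([Z(t,325,200,35,35,400,400),Z(s,250,225,35,35,400,400)])
o2=np.hstack([Z(t,265,255,40,20,400,200),Z(s,425,358,60,30,400,200)])
cv2.imwrite("pics/c2.png",np.vstack([o,o2])[:,:,::-1])
E
python3 m.py
```

```text
rot [ 0.5509 -0.1561 -0.1227] [-0.1  1.   0.8 -1.5  0.4  3.7 -1.1 -3.2] [[286.1 175.7]
 [402.5 190.7]
 [275.5 264.9]
 [391.2 279.2]]
pivot model [ 0.5206679  -0.23802468] px [ 0.52184151 -0.23692652  0.119     ] (array([ 0.52163066, -0.23703502,  0.1136255 ]), np.float64(0.0013735007274031292))
stub foot z106 [ 0.57073138 -0.16252078  0.108     ] 0.09066325430484427
tab top [ 0.44694159 -0.1801566   0.134     ] 0.09372451018326151
idler top [0.38350215 0.29418215 0.023     ] (array([0.38282374, 0.29489676, 0.02221796]), np.float64(0.0016488550993829635))
scene idler top plane [0.38258088 0.29576903 0.023     ]
```

View pics/c2.png

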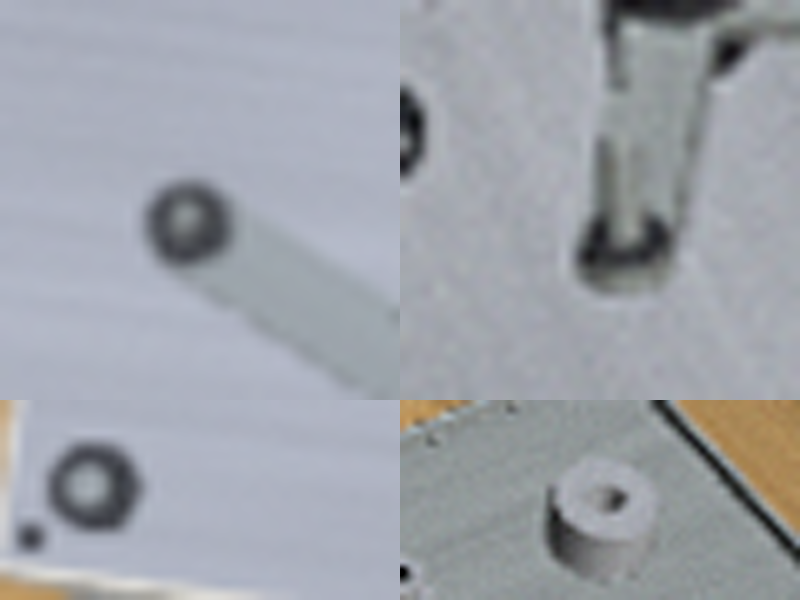

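```bash
sed -i 's/dark(278,268)/(274.2,263.4)/' m.py; cat >> m.py <<'E'
print('----')
pv2=tri(t,(372.0,238.4),s,(273.25,219.0));print("pivot",pv2,onz(t,372,238.4,.119))
for z in(.106,.107): print("stub",onz(t,341,219,z),onz(s,269.2,245.5,z),tri(t,(341,219),s,(269.2,245.5)))
print("idler",onz(t,163.1,294.1,.023),onz(s,455.25,372.5,.023),tri(t,(163.1,294.1),s,(455.25,372.5)))
a=onz(t,341,219,.106)[:2];b=onz(t,348.7,269.3,.134)[:2]
print("tab",b,np.linalg.norm(a-pv),np.linalg.norm(b-pv),"ang",np.arctan2(*(b-pv)[::-1]),np.arctan2(*(a-pv)[::-1]))
print(np.array([proj(t,[*telemetry.get_obs()["ee_pos"]]),proj(s,[*telemetry.get_obs()["ee_pos"]])]))
from scipy.spatial.transform import Rotation as R
print(R.from_rotvec(telemetry.get_obs()["tcp_rot"]).as_matrix().round(3))
E
python3 m.py
```

```text
rot [ 0.5518 -0.1553 -0.1292] [ 1.6  1.   0.7 -1.3 -1.2  1.9 -1.  -1.6] [[286.1 175.7]
 [402.5 190.7]
 [274.2 263.4]
 [391.2 279.2]]
pivot model [ 0.52103073 -0.23704473] px [ 0.52184151 -0.23692652  0.119     ] (array([ 0.52163066, -0.23703502,  0.1136255 ]), np.float64(0.0013735007274031292))
stub foot z106 [ 0.57073138 -0.16252078  0.108     ] 0.08964689969913378
tab top [ 0.44694159 -0.1801566   0.134     ] 0.09341016885903193
idler top [0.38350215 0.29418215 0.023     ] (array([0.38282374, 0.29489676, 0.02221796]), np.float64(0.0016488550993829635))
scene idler top plane [0.38258088 0.29576903 0.023     ]
----
pivot (array([ 0.52297162, -0.23579015,  0.11633036]), np.float64(0.0006183784020884528)) [ 0.5230459  -0.23572326  0.119     ]
stub [ 0.57118675 -0.16136177  0.106     ] [ 0.57066285 -0.15873251  0.106     ] (array([ 0.57060401, -0.16102168,  0.10449067]), np.float64(0.0016643519380351369))
stub [ 0.57107971 -0.16133339  0.107     ] [ 0.57115921 -0.15753859  0.107     ] (array([ 0.57060401, -0.16102168,  0.10449067]), np.float64(0.0016643519380351369))
idler [0.38478218 0.2955209  0.023     ] [0.3853067  0.29745321 0.023     ] (array([0.38447536, 0.29619955, 0.02123081]), np.float64(0.0006846905846344169))
tab [ 0.44812725 -0.178967  ] 0.09079392684213959 0.09320911712188883 ang 2.4689047149501566 0.9855364412510512
[[ 13.48241624 384.49260638]
 [702.9562337  363.35803935]]
[[-0.961  0.278 -0.001]
 [ 0.278  0.961 -0.002]
 [ 0.    -0.002 -1.   ]]
```

```bash
python3 -m handwheel '[[[0.65,-0.935,0],[0,0,0]],[[0.65,-0.935,0],[0,0,0]],[[0.65,-0.935,0],[0,0,0]],[[0.65,-0.935,0],[0,0,0]],[[0.65,-0.935,0],[0,0,0]],[[0.65,-0.935,0],[0,0,0]],[[0.65,-0.935,0],[0,0,0]],[[0.65,-0.935,0],[0,0,0]],[[0.65,-0.935,0],[0,0,0]],[[0.65,-0.935,0],[0,0,0]]]' 55 25
python3 -m handwheel '[[[0.64,-0.94,0],[0,0,0]],[[0.64,-0.94,-0.8],[0,0,0]],[[0.64,-0.94,-1],[0,0,0]],[[0,0,-1],[0,0,0]],[[0,0,-1],[0,0,0]],[[0,0,-1],[0,0,0]],[[0,0,-0.6],[0,0,0]],[[0,0,0],[0,0,0]],[[0,0,0],[0,0,0]]]'
python3 - <<'E'
from h import *
t=cap("top");s=cap("scene");Z=lambda c,x,y,w,h:cv2.resize(c["frame"][y:y+h,x:x+w],(400,400),interpolation=cv2.INTER_CUBIC)
cv2.imwrite("pics/c3.png",np.hstack([Z(t,115,240,100,100),Z(s,410,320,100,100)])[:,:,::-1])
E
```

```text
time_s: 1.1
ee_pos: [0.3365, 0.3653, 0.2308]
tcp_rot: [-0.441, -3.11, 0.001]
contact_force: [0.3, -0.1, 0.5]
opening: 0.0546
time_s: 2.0
ee_pos: [0.384, 0.2959, 0.0962]
tcp_rot: [-0.441, -3.11, 0.001]
contact_force: [0.4, 0.5, 0.4]
opening: 0.0552
```

View pics/c3.png

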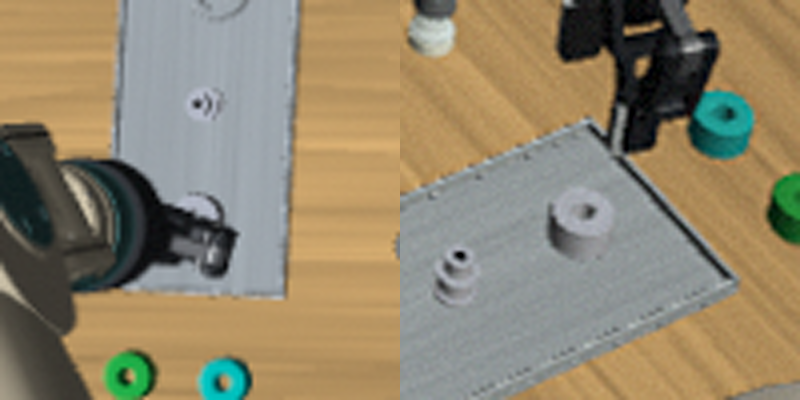

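The grasp is hovering over the idler. The roller shows at (200,215) in the top crop, just behind the fingers. I'll descend and close.

```bash
python3 -m handwheel '[[[0,0,-1],[0,0,0]],[[0,0,-1],[0,0,0]],[[0,0,-0.8],[0,0,0]],[[0,0,-0.4],[0,0,0]],[[0,0,-0.2],[0,0,0]],[[0,0,-0.2],[0,0,0]],[[0,0,0],[0,0,0]],[[0,0,0],[0,0,0]]]'
python3 -m handwheel '[[[0,0,0],[0,0,0]],[[0,0,0],[0,0,0]],[[0,0,0],[0,0,0]],[[0,0,0],[0,0,0]],[[0,0,0],[0,0,0]],[[0,0,0],[0,0,0]],[[0,0,0],[0,0,0]],[[0,0,0],[0,0,0]]]' 20 30
```

```text
time_s: 2.9
ee_pos: [0.385, 0.2965, 0.007]
tcp_rot: [0.441, 3.109, 0.001]
contact_force: [1.2, 0.6, -0.6]
opening: 0.0553
time_s: 3.7
ee_pos: [0.385, 0.2965, 0.0071]
tcp_rot: [0.441, 3.109, 0.001]
contact_force: [-1.0, -0.3, 5.8]
opening: 0.0301
```

```bash
python3 -m handwheel '[[[0,0,0.2],[0,0,0]],[[0,0,0.5],[0,0,0]],[[0,0,0.8],[0,0,0]],[[0,0,1],[0,0,0]],[[0,0,1],[0,0,0]],[[0,0,1],[0,0,0]],[[0,0,1],[0,0,0]],[[0,0,1],[0,0,0]],[[0,0,0.7],[0,0,0]],[[0,0,0.3],[0,0,0]]]'
python3 -m handwheel '[[[0.16,-0.4,0],[0,0,0]],[[0.32,-0.8,0],[0,0,0]],[[0.4,-1,0],[0,0,0]],[[0.4,-1,0],[0,0,0]],[[0.4,-1,0],[0,0,0]],[[0.4,-1,0],[0,0,0]],[[0.4,-1,0],[0,0,0]],[[0.4,-1,0],[0,0,0]],[[0.4,-1,0],[0,0,0]],[[0.4,-1,0],[0,0,0]]]'
python3 -m handwheel '[[[0.4,-1,0],[0,0,0]],[[0.4,-1,0],[0,0,0]],[[0.4,-1,0],[0,0,0]],[[0.4,-1,0],[0,0,0]],[[0.4,-1,0],[0,0,0]],[[0.4,-1,0],[0,0,0]],[[0.4,-0.8,-0.3],[0,0,0]],[[0.5,-0.8,-0.4],[0,0,0]],[[0.3,-0.5,-0.3],[0,0,0]],[[0,0,0],[0,0,0]]]'
```

```text
time_s: 4.7
ee_pos: [0.3853, 0.2967, 0.1965]
tcp_rot: [0.441, 3.107, 0.004]
contact_force: [-0.6, -0.3, 0.7]
opening: 0.0303
time_s: 5.7
ee_pos: [0.4752, 0.0643, 0.1922]
tcp_rot: [-0.442, -3.107, 0.001]
contact_force: [0.9, -0.2, -0.7]
opening: 0.03
time_s: 6.7
ee_pos: [0.5656, -0.1375, 0.1663]
tcp_rot: [-0.444, -3.106, -0.001]
contact_force: [-0.4, -0.4, -0.0]
opening: 0.0296
```

```bash
python3 -m handwheel '[[[0.1,-0.4,0],[0,0,0]],[[0.1,-0.4,0],[0,0,0]],[[0,-0.1,0],[0,0,0]],[[0,0,0],[0,0,0]],[[0,0,0],[0,0,0]],[[0,0,0],[0,0,0]]]'
python3 - <<'E'
from h import *
t=cap("top");s=cap("scene");Z=lambda c,x,y,w,h:cv2.resize(c["frame"][y:y+h,x:x+w],(400,400),interpolation=cv2.INTER_CUBIC)
cv2.imwrite("pics/c4.png",np.hstack([Z(t,300,180,80,80),Z(s,240,190,60,60)])[:,:,::-1])
p=telemetry.get_obs()["ee_pos"];print(p,proj(s,p),proj(t,p))
E
```

```text
time_s: 7.3
ee_pos: [0.5712, -0.1585, 0.169]
tcp_rot: [0.44, 3.11, 0.0]
contact_force: [-0.2, 0.8, -0.1]
opening: 0.0296
[ 0.57121749 -0.15854399  0.16892515] [267.24881895 223.49011805] [340.55826875 216.11283165]
```

View pics/c4.png

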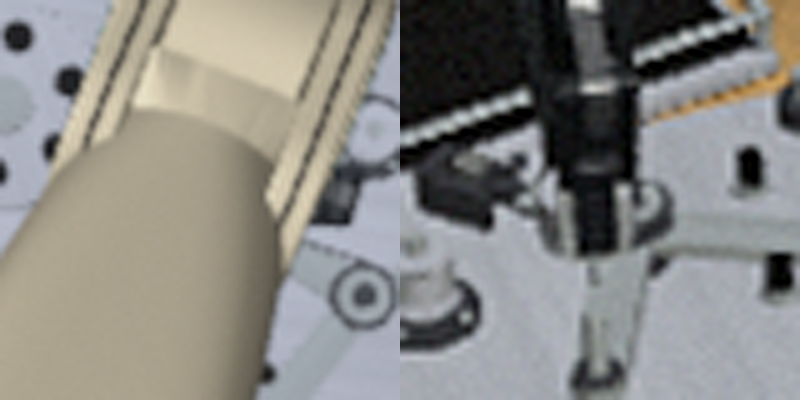

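```bash
python3 -m handwheel '[[[0,-0.05,-0.3],[0,0,0]],[[0,0,-0.4],[0,0,0]],[[0,0,-0.3],[0,0,0]],[[0,0,-0.1],[0,0,0]],[[0,0,0],[0,0,0]],[[0,0,0],[0,0,0]],[[0,0,0],[0,0,0]]]'
python3 - <<'E'
from h import *
s=cap("scene");Z=lambda c,x,y,w,h:cv2.resize(c["frame"][y:y+h,x:x+w],(800,600),interpolation=cv2.INTER_CUBIC)
cv2.imwrite("pics/c5.png",Z(s,248,220,40,30)[:,:,::-1])
p=telemetry.get_obs()["ee_pos"];print(p)
q=p+[0,0,-.004];f=lambda X:(proj(s,X)-[248,220]+.5)*20
print("idler under centre",f(q),"top",f(q+[0,0,.02]))
for b in([.571,-.161,.106],[.571,-.161,.131]):print("stub",f(b))
# silhouette extremes of bottom rim
a=np.linspace(0,6.283,90);E=np.array([f(q+[.016*np.cos(x),.016*np.sin(x),0]) for x in a]);print(E.min(0),E.max(0))
print("px per mm x,y",f(q+[.001,0,0])-f(q),f(q+[0,.001,0])-f(q),f(q+[0,0,.001])-f(q))
E
```

```text
time_s: 8.1
ee_pos: [0.5717, -0.1603, 0.1417]
tcp_rot: [0.441, 3.11, -0.0]
contact_force: [-0.7, -0.1, 0.1]
opening: 0.0302
[ 0.57167042 -0.16031947  0.14176178]
idler under centre [402.45974252 295.0461852 ] top [391.03812505 153.20452898]
stub [422.932708   510.42924788]
stub [409.04709401 337.55738412]
[261.63400169 211.28793276] [543.18067041 380.32931631]
px per mm x,y [-7.96009942  2.64860723] [3.75418    4.57371836] [-0.56639819 -7.03412402]
```

View pics/c5.png

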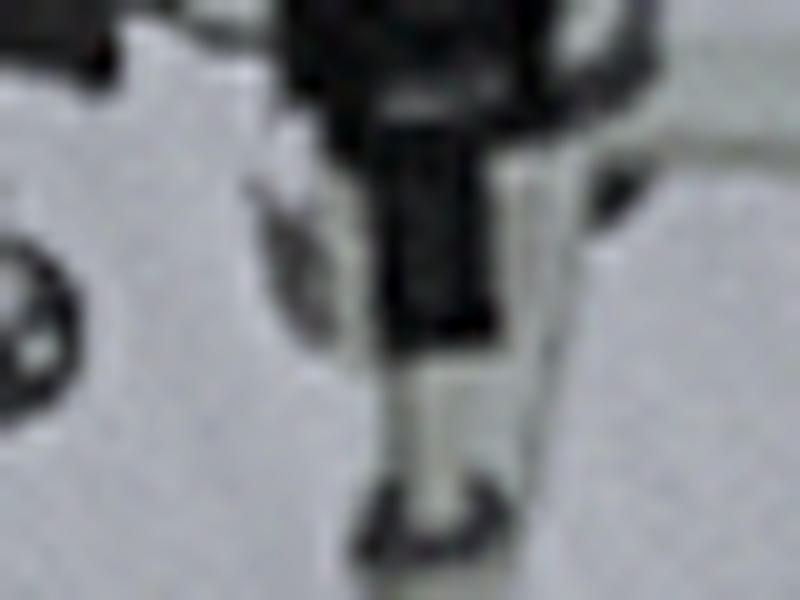

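The idler silhouette, cols 258–545 in the crop, agrees with the robot's pose (predicted 261–543). The stub foot at col 435 puts the stub at about (0.570, -0.1605), so I'll shift x by -1.5 mm and lower gently.

```bash
python3 -m handwheel '[[[-0.06,-0.01,0],[0,0,0]],[[0,0,-0.1],[0,0,0]],[[0,0,-0.15],[0,0,0]],[[0,0,-0.15],[0,0,0]],[[0,0,-0.1],[0,0,0]],[[0,0,0],[0,0,0]],[[0,0,0],[0,0,0]]]'
python3 -m handwheel '[[[0,0,-0.1],[0,0,0]],[[0,0,-0.1],[0,0,0]],[[0,0,-0.1],[0,0,0]],[[0,0,0],[0,0,0]],[[0,0,0],[0,0,0]]]'
```

```text
time_s: 8.85
ee_pos: [0.5697, -0.1604, 0.1286]
tcp_rot: [-0.441, -3.11, -0.0]
contact_force: [-0.5, 0.2, -1.1]
opening: 0.0299
time_s: 9.35
ee_pos: [0.5697, -0.1604, 0.1212]
tcp_rot: [-0.441, -3.11, -0.0]
contact_force: [0.4, 0.3, -0.4]
opening: 0.0301
```

```bash
python3 -m handwheel '[[[0,0,-0.1],[0,0,0]],[[0,0,-0.1],[0,0,0]],[[0,0,-0.1],[0,0,0]],[[0,0,-0.05],[0,0,0]],[[0,0,0],[0,0,0]],[[0,0,0],[0,0,0]]]'
python3 -m handwheel '[[[0,0,0],[0,0,0]],[[0,0,0],[0,0,0]],[[0,0,0],[0,0,0]],[[0,0,0],[0,0,0]],[[0,0,0],[0,0,0]],[[0,0,0],[0,0,0]]]' 50
python3 -m handwheel '[[[0,0,0.2],[0,0,0]],[[0,0,0.6],[0,0,0]],[[0,0,1],[0,0,0]],[[0,0,1],[0,0,0]],[[0,0,0.7],[0,0,0]],[[0,0,0],[0,0,0]],[[0,0,0],[0,0,0]]]'
python3 - <<'E'
from h import *
s=cap("scene");Z=lambda c,x,y,w,h:cv2.resize(c["frame"][y:y+h,x:x+w],(800,600),interpolation=cv2.INTER_CUBIC)
cv2.imwrite("pics/c6.png",Z(s,230,190,100,75)[:,:,::-1])
E
```

```text
time_s: 9.95
ee_pos: [0.5698, -0.1604, 0.1125]
tcp_rot: [-0.441, -3.11, -0.0]
contact_force: [0.3, -0.6, 1.1]
opening: 0.03
time_s: 10.55
ee_pos: [0.5698, -0.1604, 0.1126]
tcp_rot: [0.441, 3.11, 0.0]
contact_force: [0.4, -0.5, 0.5]
opening: 0.0498
time_s: 11.25
ee_pos: [0.5702, -0.1606, 0.201]
tcp_rot: [0.441, 3.109, -0.001]
contact_force: [-0.4, 1.2, 0.3]
opening: 0.0501
```

View pics/c6.png

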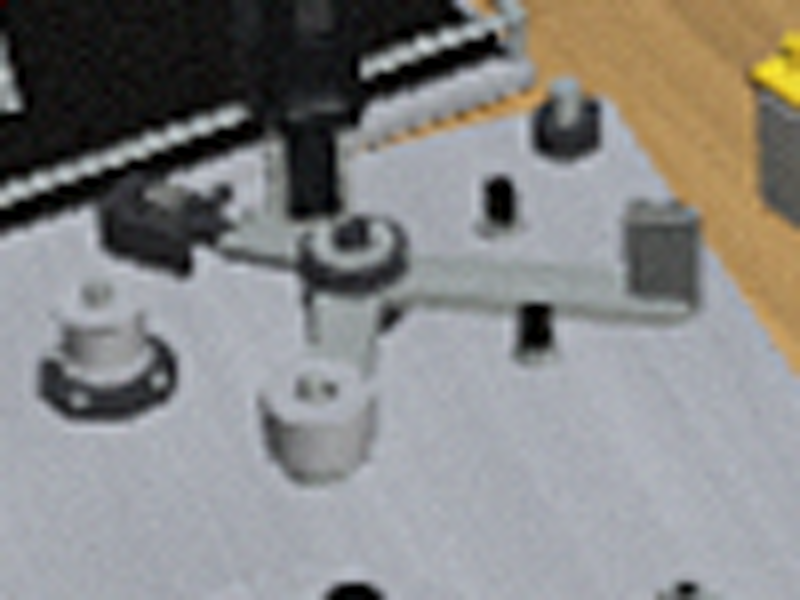

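The idler is seated and released: the stub tip shows in its hole at crop (315,388), and the arm hasn't moved. Next I'll shut the fingers and go behind the tab, at crop (660,250), on its clockwise side.

```bash
python3 -m handwheel '[[[-0.3,0,0],[0,0,-4]],[[-0.7,0.08,0],[0,0,-8]],[[-1,0.1,0],[0,0,-8]],[[-1,0.1,0],[0,0,0]],[[-0.7,0.1,0],[0,0,0]],[[-0.34,0,0],[0,0,0]],[[0,0,0],[0,0,0]],[[0,0,0],[0,0,0]]]' 0 60
python3 -m handwheel '[[[0,0,-0.4],[0,0,0]],[[0,0,-0.9],[0,0,0]],[[0,0,-1],[0,0,0]],[[0,0,-0.7],[0,0,0]],[[0,0,-0.4],[0,0,0]],[[0,0,-0.1],[0,0,0]],[[0,0,0],[0,0,0]],[[0,0,0],[0,0,0]]]'
python3 - <<'E'
from h import *
s=cap("scene");t=cap("top");Z=lambda c,x,y,w,h:cv2.resize(c["frame"][y:y+h,x:x+w],(400,300),interpolation=cv2.INTER_CUBIC)
cv2.imwrite("pics/c7.png",np.hstack([Z(s,230,190,100,75),Z(t,310,200,100,75)])[:,:,::-1])
E
```

```text
time_s: 12.1
ee_pos: [0.4693, -0.1511, 0.1997]
tcp_rot: [0.975, 2.986, 0.0]
contact_force: [0.1, 0.4, 0.3]
opening: -0.0003
time_s: 12.9
ee_pos: [0.4698, -0.1513, 0.1134]
tcp_rot: [0.974, 2.985, -0.0]
contact_force: [-0.0, 0.5, -0.1]
opening: -0.0
```

View pics/c7.png

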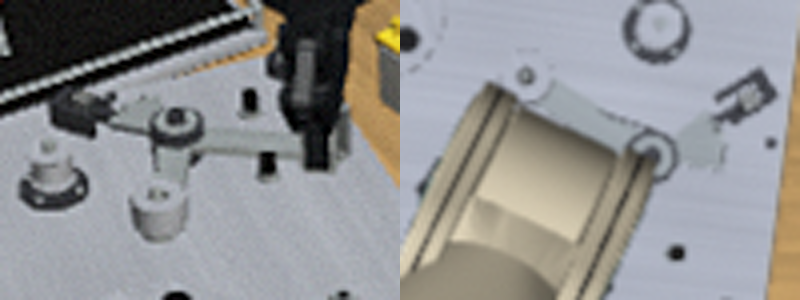

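The shut fingers stand just clear of the tab on its clockwise side (scene crop (320,150)). I'll push along the arc.

```bash
python3 -m handwheel '[[[-0.2,-0.25,0],[0,0,0]],[[-0.2,-0.25,0],[0,0,0]],[[-0.19,-0.18,0],[0,0,4]],[[-0.19,-0.19,0],[0,0,4]],[[-0.18,-0.2,0],[0,0,4]],[[-0.17,-0.21,0],[0,0,4]],[[0,0,0],[0,0,0]],[[0,0,0],[0,0,0]]]'
```

```text
time_s: 13.8
ee_pos: [0.442, -0.1827, 0.1132]
tcp_rot: [0.549, 3.089, 0.005]
contact_force: [5.0, 3.7, -0.7]
opening: -0.0003
```

```bash
python3 -m handwheel '[[[-0.14,-0.22,0],[0,0,4]],[[-0.12,-0.24,0],[0,0,4]],[[-0.1,-0.25,0],[0,0,4]],[[-0.08,-0.25,0],[0,0,2]],[[0,0,0],[0,0,0]],[[0,0,0],[0,0,0]],[[0,0,0],[0,0,0]]]'
python3 - <<'E'
from h import *
s=cap("scene");t=cap("top");Z=lambda c,x,y,w,h:cv2.resize(c["frame"][y:y+h,x:x+w],(400,300),interpolation=cv2.INTER_CUBIC)
cv2.imwrite("pics/c8.png",np.vstack([np.hstack([Z(s,230,190,100,75),Z(t,310,200,100,75)]),np.hstack([Z(s,255,220,40,30),Z(t,380,205,40,30)])])[:,:,::-1])
E
```

```text
time_s: 14.5
ee_pos: [0.4311, -0.2053, 0.1131]
tcp_rot: [0.167, 3.132, 0.009]
contact_force: [4.6, 7.8, 0.5]
opening: -0.0
```

View pics/c8.png

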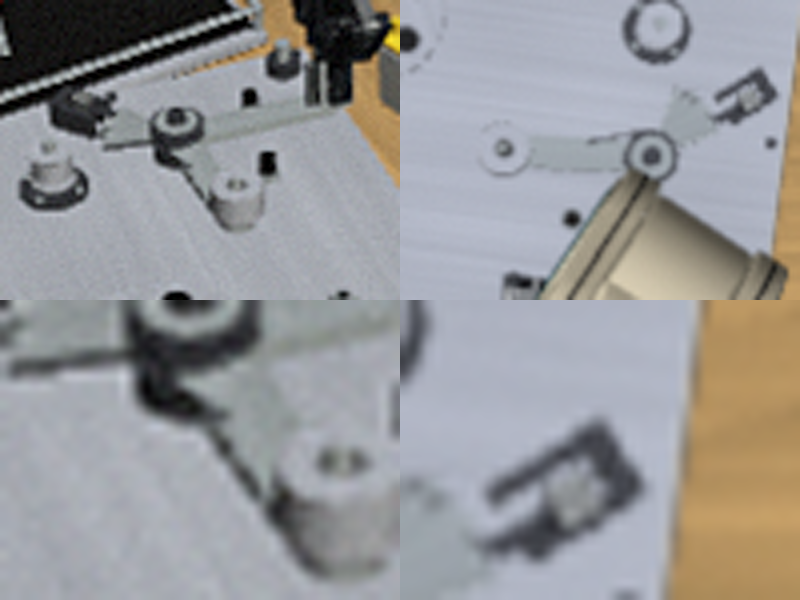

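```bash
python3 - <<'E'
from h import *
t=load("top");s=load("scene")
pv=np.array([.5225,-.2363]);a=lambda p:np.arctan2(*(p-pv)[::-1])
i1=onz(t,335.5,236.5,.126)[:2];i0=onz(t,341,219,.106)[:2]
# scene: idler top centre
us,vs=230+236*.25-.5,190+184*.25-.5;i2=onz(s,us,vs,.126)[:2];tr=tri(t,(335.5,236.5),s,(us,vs))
for p in(i1,i2,tr[0][:2]): print(p,np.linalg.norm(p-pv),a(p)-.9955, a(p)-a(i0))
print(tr)
E
```

```text
[ 0.52685374 -0.1476294 ] 0.08877742339184641 0.5262355593406802 0.5270976933310813
[ 0.52604521 -0.14646883] 0.08990110137724505 0.535851514367522 0.536713648357923
[ 0.52633105 -0.14734014] 0.08904231463977773 0.5322579858633252 0.5331201198537262
(array([ 0.52633105, -0.14734014,  0.12557298]), np.float64(0.0012575730556097157))
```

The arm stands at about 0.53 rad, and both views agree. The idler top is at z 0.1256 (0.126 when seated). I'll hold briefly, then hand in.

```bash
python3 -m handwheel '[[[0,0,0],[0,0,0]],[[0,0,0],[0,0,0]],[[0,0,0],[0,0,0]],[[0,0,0],[0,0,0]],[[0,0,0],[0,0,0]]]' && python3 -c "
from station import workorder;print(workorder.finish_job())"
```

```text
time_s: 15.1
ee_pos: [0.4311, -0.2053, 0.1131]
tcp_rot: [0.167, 3.132, 0.009]
contact_force: [5.4, 7.0, 1.1]
opening: -0.0
the job is handed in; nothing more can be done
None
```

The idler is on the stub and released. The tensioner arm is held back past its last click by the shut fingers, and I handed the job in at 15.1 s.

- **Idler:** its top measured 0.1256 m above the bench, against 0.126 m when fully home, and its distance from the pivot was 89.0 mm (89.5 mm expected). The stub tip showed through its hole after release.
- **Arm angle:** about 0.53 rad (0.526 from the top view, 0.536 from the scene view), between the last click and the end stop. It was steady over the last 0.6 s, and the wrist force read about 9 N.
- **Not measured directly:** the pawl's position and contact force. I inferred that it is clear from the angle and the picture.
- **Small disagreement:** the two cameras differed by about 1.5 mm on the stub position. I went mainly by the scene view because it matched the robot's own position reading, and the idler went on without any noticeable force.
- **Other parts:** I saw nothing else disturbed in the pictures I took, but I did not recheck the tray or the rest of the bench after lifting the idler.

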